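Load a board in a test fixture and hold the lid half down for a look

ROBOT

A 6-joint arm with a two-finger parallel gripper is mounted at the origin on a cart in front of the work surface, level with it; the furniture and walls round the work are solid. World frame = base frame: x ahead of the robot, y to its left, z up, the work surface at z = 0. Lengths are in mm, angles in degrees, forces in N, time in s.
With the tool pointing down it reaches from about 325 to 775 mm from the base axis. Payload 5.5 kg.
Tool frame: the origin (TCP) lies on the centre line of the jaws, within the pads' length; the fingertips stand 8 mm ahead of it and the grasp point (between the pads) lies 11 mm behind it; z points along the fingers, y is the line along which they close (so a half turn about z gives the same grasp; the last joint's range is limited). The gripper opens to 85 mm and grips with 20 to 120 N. Pads are 22 mm wide; open, the fingers measure 114 mm over their backs; the gripper's body (76 mm by 85 mm) begins 54 mm behind the grasp point. The pads swing forward as they close: fully open they stand 13 mm farther back than shut.
Start: joints at [62.069, 5.22, 70.514, -0, 104.267, -3.249], TCP at [250.565, 545.191, 216.875] pointing down, gripper open.
Joint ranges: [-164.24, 164.24], [-49.07, 125.15], [9.68, 141.18], [-86.29, 266.29], [3.28, 154.24], [-151.56, 151.56]. Speed limits (degrees/s): [147.25, 147.25, 172.46, 180, 180, 180].

INTERFACE

Orientations are given as [roll, pitch, yaw] about the fixed x, y, z axes, in that order (R = Rz(yaw) Ry(pitch) Rx(roll)).
In Python, from station import get_obs, capture, hand_in, look_for, tip_of gives the robot as it stands.
- The arm moves only by the tool arm_command, never from a script. Its argument "targets" is text: rows parted by semicolons, each of 5 numbers parted by spaces: the shift along the world's x, y, z as a fraction of full scale, then the turn about the world's z as a fraction of full scale, then the closure, from -1 (fully open) to 1 (shut). A call has 1 to 10 rows; each row shifts and turns the commanded pose from where the row before left it; what a row does not reach is not made up. Full scale, the value 1, is 0.05 m for a shift and 0.12 rad for a turn. A row lasts 1/12 s, in which the tool goes at most 41.7 mm and 7.16 degrees, less where a joint would pass 70% of its speed; a pose out of reach is approached as far as the arm can. A call with a number of a shift or a turn outside -1 to 1 is refused whole. A call with a gripper value outside its range is refused whole. The fingers move at their own pace and stop on an object; "grip_force" is the grip in N (left out, the last holds). Time passes only in rows, so rows that do not move let the fingers close. It gives the time, the measured TCP pose, the force, the opening and the grip force at its end, in the units of the state.
- get_obs(): the state, without advancing time (a new reading comes with each control period).
- capture(name): name is "scene" or "top" or "wrist"; returns a dict with "pixels" (384x512x3 uint8, red, green, blue), "vertical_fov" (degrees; the focal length in pixels is half the picture's height over the tangent of half this angle, whatever the lens; pixels are square), "cx", "cy" (the principal point, pixels), "k1" (the pictures are not rectified: a ray, as slopes to the right and down, at radius r is drawn at 1 + k1 r^2 times it, then the intrinsics apply), "extrinsics" (4x4, takes a point from camera to world coordinates). Camera axes: x right, y down, z forward; pixel columns grow to the right and rows downward; lengths in mm; the calibration is good to about 2 mm. A picture is of the moment at which its call begins. There is no depth.
- hand_in(): hands the job in; it is judged then, once.
Trained networks look in the newest picture that a camera, given by its name, has taken for a name from the list of things; names that differ only in an ending like _2 or _b are one class to them, and where a whole thing is asked for, a point or a joint stands for the part that bears it (a point fixed in the world has none). Each returns a list of dicts, best first, with "score" (0 to 1); they miss things now and then, are a little off and sometimes report something else, mostly with a low value. They report only what shows in the picture. A call takes as long as a camera call. They do not tell look-alikes from the thing itself.
- look_for(thing, camera): "point" ([x, y, z] in mm, in world coordinates, good to about 4 mm: the middle of the surface that is visible of it).
- tip_of(thing, camera): "point" ([x, y, z] in mm, in world coordinates, good to about 4 mm: a listed point, or the origin of a listed thing).
The state is a dict: "t": time; "qpos": joint angles; "joint_vel": joint speeds; "joint_efforts": joint torques, N m; "tool_pos": TCP position; "orientation": TCP orientation; "force": force on the tool from outside, world axes, zero at the start; "torque": the same for the moment, N m; "width": finger opening in mm; "grasp_force": force on a finger pad.
Only numpy, scipy, OpenCV 4.12 (cv2) and the standard library are available. Lean on these libraries where they do the work, as an engineer would, in place of code of your own. Each camera call takes 0.05 s, during which the arm holds its last target. There are 200 camera calls.

TASK

Set the framed circuit board down (not dropped) into the nest of the test fixture, components up and with the frame's pull tab pointing away from the lid's hinge, so that it lies flat between the guide pins, and let go of it. Then take the fixture's lid, which leans back open and would fall shut by itself, bring it forward and hold it at 45 degrees above its shut position, so that I can look in underneath and see where the pushers will land; never let it come down to the board. Finish while still holding the lid there, and leave the other things on the bench where they are.

Things in the scene. Friction and masses are not known exactly. Their poses are not given: they have to be found in the camera images.
- fixture: Clamshell test fixture fixed to the bench, standing sideways with its hinge to the left: black base with grey metal top plate, 250 (x) x 180 (y) x 50 mm high, and a hinged lid. Origin: centre of its underside, on the bench; x points from the front (handle side of the shut lid) to the hinge, z up. Two posts 37 mm high on the plate at x = -50, y = +-69 mm stop the shut lid.
- nest (a point): Centre of the nest on its rest pads, 54 mm above the bench, 4 mm above the plate; axes like the fixture's. The seated board's origin and axes coincide with it. Steel guide pins, 8 mm thick, 22 mm above the plate, top 8 mm tapered, stand at x = +-34, y = +-38 and x = +-52, y = +-23 mm: 2 mm play round the frame; the middles of the long sides are open for fingers.
- tab_stop (a point): Top of the white block, 10 x 28 x 12 mm high, on the plate between the pins at the hinge end of the nest (53 mm from its centre). It fouls the tab of a board put in the wrong way round.
- hinge (a point): Middle of the lid's hinge axis, 95 mm above the bench, 100 mm behind the nest centre; axes like the fixture's. The lid turns about its y axis.
- board: Loose framed circuit board: grey plastic frame 92 (x) x 64 (y) x 15 mm high, board on it at 15 to 17 mm, components up to 28 mm, pull tab at the -x end. 0.1 to 0.2 kg. Origin: centre of the underside; x along the long side away from the tab, z up. It lies on the bench components up, at any yaw. Grip it across the 64 mm, at the middle of the long sides.
- tab (a point): Top of the pull tab (14 long, 20 wide, 5 mm high) at the middle of one short end of the frame, 52.5 mm from the board's origin.
- lid (a joint): Lid angle in rad: 0 shut (level), 0.785 is 45 degrees, 1.83 leaning back on its stop, where it starts and stays. Clear plate in an aluminium frame 154 mm wide, four pushers beneath, about 0.42 kg. It swings freely and falls shut from anything below about 1.5; at 45 degrees the bar carries 1 to 2 N.
- handle_bar (a point): The lid's handle is a U of dark round bar at its free edge, in its plane; this is the middle of the straight bar (110 mm long, 12 mm thick, parallel to the hinge): at hinge + 200 mm x (-cos q, 0, sin q) in the fixture's axes for lid angle q. 38 mm is free between bar and lid edge for a finger. The round bar can turn between the pads, so the tool may keep pointing down.
- cutters: Bystander: side cutters lying flat, 55 x 154 x 14 mm, origin under the middle. Leave alone.
- screwdriver: Bystander: screwdriver lying flat, 26 x 184 x 25 mm, origin under the middle. Leave alone.
- terminal_strip: Bystander: white screw terminal strip, 23 x 102 x 16 mm, origin under the middle. Leave alone.
Mind the look-alikes: they are no part of the job. Leave any blue or orange look-alike of the board alone.

How it is judged (in metres and radians):
On the way:
1. the board sits in the nest, components up and tab away from the hinge, let go of, with the lid still back (horizontal distance between board and nest below 0.004 m and z of board in the frame of nest between -0.003 and 0.003 m and x of tab in the frame of nest below -0.045 m and angle between board's own z axis and vertical below 0.06 rad and contact force between each of the arm, the fingers and board below 0.1 N and linear speed of board below 0.02 m/s and value of joint lid above 1.3 rad), for 0.3 s.
At the end, for the whole second after the job is handed in: The board rests in the nest (origin within 4 mm of the nest centre across and 3 mm in height, within 0.06 rad of level, tab away from the hinge), touched by nothing of the robot; the lid is still and held by the robot alone between 39 and 51 degrees (0.68 to 0.89 rad) (horizontal distance between board and nest below 0.004 m and z of board in the frame of nest between -0.003 and 0.003 m and x of tab in the frame of nest below -0.045 m and angle between board's own z axis and vertical below 0.06 rad and contact force between each of the arm, the fingers, lid and board below 0.1 N and linear speed of board below 0.02 m/s and value of joint lid between 0.68 and 0.89 rad and velocity of joint lid between -0.05 and 0.05 rad/s and contact force between any of the fingers, the arm and lid above 0.5 N and contact force between lid and cutters below 0.1 N and contact force between lid and screwdriver below 0.1 N and contact force between lid and terminal_strip below 0.1 N); the arm keeps its last pose, push and grip.
It fails at once if the lid comes down below 20 degrees (value of joint lid below 0.35 rad).
It fails at once if the board is dropped (falls freely by more than about 25 mm) (contact force between the fingers and board below 0.05 N and linear speed of board above 0.7 m/s).
It fails at once if the cutters is moved by more than 30 mm (distance of cutters from where it was at the start of the episode above 0.03 m).
It fails at once if the screwdriver is moved by more than 30 mm (distance of screwdriver from where it was at the start of the episode above 0.03 m).
It fails at once if the terminal strip is moved by more than 30 mm (distance of terminal_strip from where it was at the start of the episode above 0.03 m).
It also fails if it takes over 58 s, if anything falls off the work surface, if the arm or the gripper's body presses on something with over 40 N, if the wrist force passes 120 N, or if a joint passes its speed limit or range.

## Working session

There is one attempt and no reset: what is moved stays moved. The work goes in short steps, Python scripts to look and compute and a tool call to move; the robot and the scene stay as the last step left them, time stands still between calls to the robot, and variables do not carry over. Pictures are saved under pics/ and viewed, at most 10 in all, crops included, and the job is handed in when it is done.

Besides the shell and the picture viewer there is one more tool, called after ">>>" as a command line: name --argument value ..., lists and objects as JSON in quotes. arm_command: Moves the arm, as the interface text tells. Shift numbers are shares of 0.05 m and turn numbers shares of 0.12 rad, none past 1 either way. Its arguments: {"type":"object","properties":{"targets":{"type":"string"},"grip_force":{"type":"number"}},"required":["targets"]}

```bash
mkdir -p pics; ls; cat > h.py <<'E'
import numpy as np, cv2
from station import get_obs, capture, hand_in, look_for, tip_of
def cap(n):
    d=capture(n); return d
def K(d):
    h,w=d["pixels"].shape[:2]; f=h/2/np.tan(np.radians(d["vertical_fov"]/2))
    return np.array([[f,0,d["cx"]],[0,f,d["cy"]],[0,0,1]]),np.array([d["k1"],0,0,0,0.])
def px2w(d,uv,z):
    k,D=K(d); p=cv2.undistortPoints(np.array(uv,float).reshape(-1,1,2),k,D).reshape(-1,2)
    E=np.array(d["extrinsics"]); r=np.c_[p,np.ones(len(p))]@E[:3,:3].T; o=E[:3,3]
    return o+r*((z-o[2])/r[:,2])[:,None]
def w2px(d,P):
    k,D=K(d); M=np.linalg.inv(np.array(d["extrinsics"]))
    return cv2.projectPoints(np.array(P,float).reshape(-1,1,3),cv2.Rodrigues(M[:3,:3])[0],M[:3,3],k,D)[0].reshape(-1,2)
def save(d,n,crop=None,s=1):
    im=d["pixels"][:,:,::-1]
    if crop: x0,y0,x1,y1=crop; im=im[y0:y1,x0:x1]
    cv2.imwrite("pics/"+n,cv2.resize(im,None,fx=s,fy=s,interpolation=cv2.INTER_CUBIC))
E
python3 - <<'E'
from h import *
import pickle
for c in ["top","scene"]:
    d=cap(c); save(d,c+"0.png",s=1.5); pickle.dump(d,open(c+".pkl","wb"))
    for t in ["board","nest","tab","tab_stop","hinge","handle_bar","fixture","cutters","screwdriver","terminal_strip"]:
        print(c,t,[(np.round(r["point"]).tolist(),round(r["score"],2)) for r in tip_of(t,c)][:4])
print(get_obs())
E
```

```text
pics
top board [([479.0, -277.0, 2.0], 0.95), ([330.0, -306.0, 0.0], 0.93), ([318.0, 147.0, -1.0], 0.87)]
top nest [([513.0, 72.0, 56.0], 0.59)]
top tab [([447.0, -315.0, 7.0], 0.96), ([273.0, 122.0, 7.0], 0.81), ([347.0, -262.0, 8.0], 0.77)]
top tab_stop [([510.0, 121.0, 57.0], 0.84), ([444.0, -314.0, 8.0], 0.31)]
top hinge [([514.0, 172.0, 94.0], 0.93)]
top handle_bar [([510.0, 223.0, 292.0], 0.57), ([445.0, -315.0, 6.0], 0.52)]
top fixture [([512.0, 72.0, 4.0], 0.82), ([509.0, 225.0, 289.0], 0.6)]
top cutters [([487.0, -458.0, -2.0], 0.89)]
top screwdriver [([437.0, 354.0, -1.0], 0.85)]
top terminal_strip [([660.0, -179.0, 2.0], 0.66)]
scene board [([320.0, 146.0, 1.0], 0.78), ([476.0, -274.0, 1.0], 0.67), ([328.0, -311.0, 4.0], 0.65)]
scene nest [([517.0, 72.0, 53.0], 0.71)]
scene tab [([347.0, -261.0, -0.0], 0.97), ([445.0, -316.0, 2.0], 0.89), ([270.0, 120.0, 1.0], 0.6)]
scene tab_stop [([514.0, 122.0, 62.0], 0.67)]
scene hinge [([516.0, 170.0, 95.0], 0.92)]
scene handle_bar [([515.0, 222.0, 288.0], 0.76)]
scene fixture [([516.0, 72.0, -0.0], 0.6)]
scene cutters [([481.0, -457.0, -1.0], 0.67)]
scene screwdriver [([428.0, 352.0, -0.0], 0.53)]
scene terminal_strip [([661.0, -182.0, 1.0], 0.52)]
{'t': 1.1, 'qpos': array([ 6.20674117e+01,  5.22079885e+00,  7.05123921e+01,  1.05178978e-03,
        1.04267422e+02, -3.24861454e+00]), 'joint_vel': array([ 0.03891784, -0.03707449, -0.06140964,  0.03119207, -0.07043263,
        0.02680204]), 'joint_efforts': array([ 3.11373242e-04, -4.58491623e+01, -4.18090224e+01, -7.51241714e-05,
        1.11814414e-03,  5.17145349e-05]), 'tool_pos': array([250.57245246, 545.19481188, 216.87818563]), 'orientation': array([-1.79999446e+02, -1.05244815e-03,  1.55316285e+02]), 'force': array([-0.88924187, -0.44964297,  0.22095627]), 'torque': array([-0.00318993, -0.02954649,  0.01374315]), 'grasp_force': 0.0, 'width': 85.51363249503726}
```

View pics/top0.png

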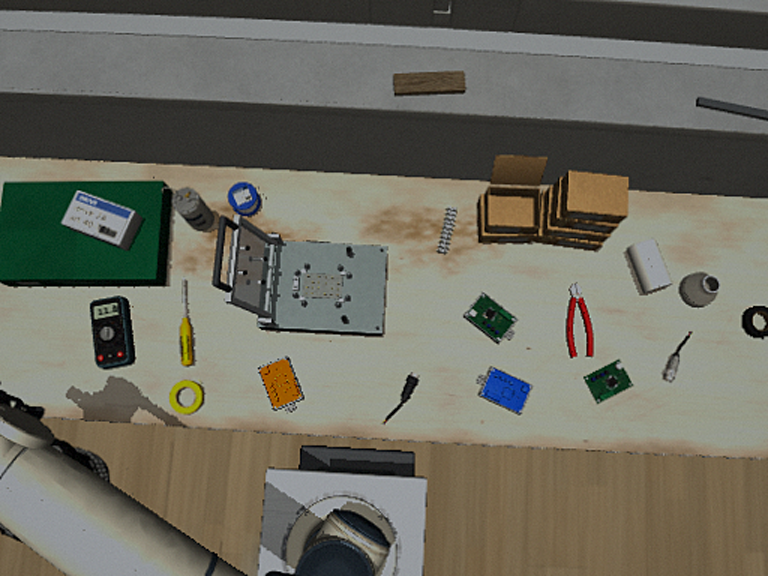

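View pics/scene0.png

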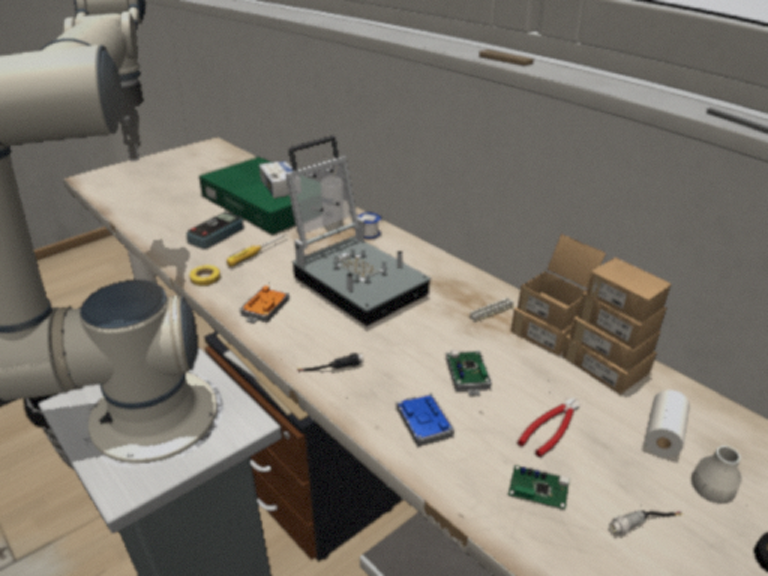

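The top view shows the fixture at (325,287) with the lid leaning left. It also shows four board-like things: green (490,317) with what looks like a tab at (512,337), green (610,381), blue (505,390) and orange (281,384). I rule out blue and orange by the description. The two green ones need a close crop, from both cameras.

```bash
python3 - <<'E'
from h import *
import pickle
T=pickle.load(open("top.pkl","rb"));S=pickle.load(open("scene.pkl","rb"))
a=T["pixels"][185:275,300:430,::-1];b=S["pixels"][225:345,270:390,::-1]
a=cv2.resize(a,(520,360),interpolation=2);b=cv2.resize(b,(280*360//360+80,360),interpolation=2)
c=np.hstack([cv2.resize(a,(433,300)),b[:300] if 0 else cv2.resize(b,(300,300))])
cv2.imwrite("pics/crop.png",c)
for p in [(479,-277,15),(447,-315,5),(510,72,54)]: print(w2px(T,[p]))
print(px2w(T,[(610/1.5,381/1.5)],5))
E
```

```text
[[327.32944702 210.88538438]]
[[338.80022323 222.35332038]]
[[213.7960454  191.82553025]]
[[ 361.43618936 -525.11298719    5.        ]]
```

View pics/crop.png

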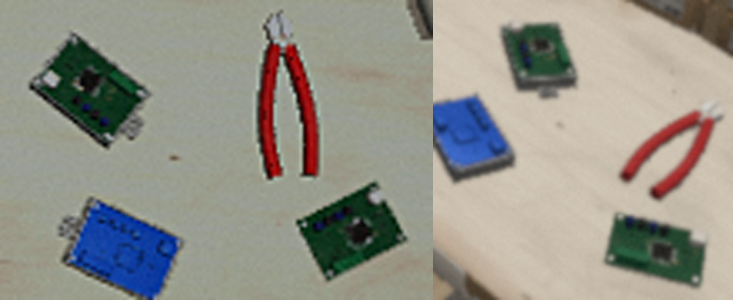

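The crop shows the framed green board with its tab at top (490,317), world about (479,-277). The other green one at (610,381) is a bare board without frame or tab, and the blue one is excluded. I choose the board at (479,-277), yaw about 50°, and move above it.

>>> arm_command --targets "0.2 -0.78 0.1 -0.73 -1;0.2 -0.78 0.1 -0.73 -1;0.2 -0.78 0.1 -0.73 -1;0.2 -0.78 0 -0.73 -1;0.2 -0.78 0 -0.73 -1;0.2 -0.78 0 -0.73 -1;0.2 -0.78 0 -0.73 -1;0.2 -0.78 0 -0.73 -1;0.2 -0.78 0 -0.73 -1;0.2 -0.78 0 -0.73 -1" --grip_force 40

```text
t: 1.93
tool_pos: [350.5, 153.5, 232.2]
orientation: [179.9, -0.0, 104.9]
force: [0.9, -0.1, 0.5]
width: 85.2
grasp_force: 0.0
```

>>> arm_command --targets "0.24 -0.78 0 -0.73 -1;0.24 -0.78 0 -0.73 -1;0.24 -0.78 0 -0.73 -1;0.24 -0.78 0 -0.73 -1;0.24 -0.78 0 -0.73 -1;0.24 -0.78 0 -0.73 -1;0.24 -0.78 0 -0.73 -1;0.24 -0.78 0 -0.73 -1;0.24 -0.78 0 -0.73 -1;0.2 -0.7 0 -0.73 -1"

```text
t: 2.77
tool_pos: [468.7, -233.4, 231.8]
orientation: [180.0, 0.0, 54.6]
force: [1.2, 1.0, -0.4]
width: 85.5
grasp_force: 0.0
```

```bash
python3 - <<'E'
from h import *
import pickle
d=cap("wrist"); pickle.dump(d,open("w1.pkl","wb")); save(d,"w1.png",s=1.4)
for t in ["board","tab"]:
    print(t,[(np.round(r["point"],1).tolist(),round(r["score"],2)) for r in tip_of(t,"wrist")])
print(np.round(d["extrinsics"],3),get_obs()["tool_pos"])
E
```

```text
board [([478.0, -273.6, 2.6], 0.69), ([327.8, -306.8, -0.1], 0.56)]
tab [([350.0, -260.0, 8.5], 0.92), ([443.5, -317.9, 1.0], 0.71)]
[[ 8.15000e-01 -5.52000e-01 -1.76000e-01  5.13196e+02]
 [-5.80000e-01 -7.76000e-01 -2.47000e-01 -1.70898e+02]
 [ 0.00000e+00  3.03000e-01 -9.53000e-01  3.89131e+02]
 [ 0.00000e+00  0.00000e+00  0.00000e+00  1.00000e+00]] [ 468.36314676 -232.95966309  230.42917642]
```

View pics/w1.png

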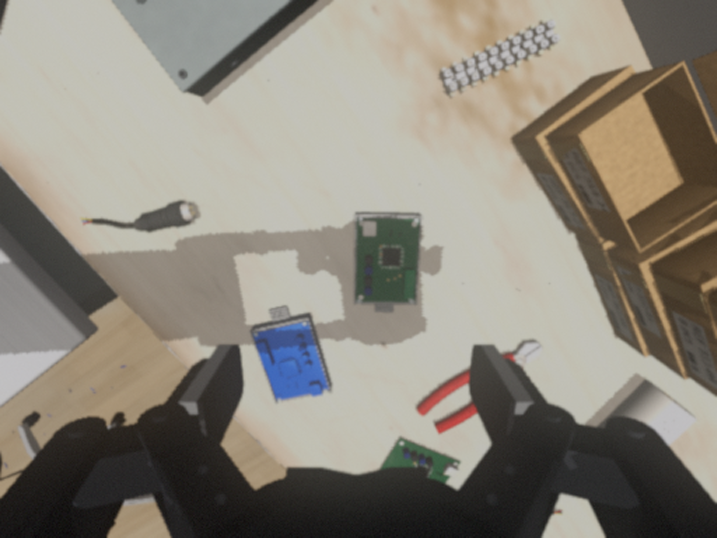

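The wrist view shows the framed board at (388,260) with its tab at (384,307) and the blue look-alike at (290,358). I'll refine the pose by fitting the green outline at z = 17 mm.

```bash
cat >> h.py <<'E'
def green(d,z,center,R=75):
    im=d["pixels"]; hsv=cv2.cvtColor(im,cv2.COLOR_RGB2HSV)
    m=cv2.inRange(hsv,(45,60,20),(95,255,200)); c=w2px(d,[center])[0]
    m=cv2.morphologyEx(m,cv2.MORPH_CLOSE,np.ones((9,9)))
    n,l,s,ce=cv2.connectedComponentsWithStats(m); i=1+np.argmin([np.hypot(*(ce[k]-c)) if s[k,4]>200 else 1e9 for k in range(1,n)])
    cnt=cv2.findContours((l==i).astype(np.uint8),0,2)[0][0].reshape(-1,2)
    P=px2w(d,cnt,z)[:,:2].astype(np.float32); r=cv2.minAreaRect(P); return r,cv2.boxPoints(r)
E
python3 - <<'E'
from h import *
import pickle
for n,c in [("w1",(478,-275,17)),("top",(478,-275,17)),("scene",(478,-275,17))]:
    d=pickle.load(open(n+".pkl","rb")); print(n,green(d,17,c))
d=pickle.load(open("w1.pkl","rb"))
print(px2w(d,np.array([(356,212),(421,213)])/1.4,15),px2w(d,np.array([(384,311)])/1.4,5))
E
```

```text
w1 (((371.0431213378906, -502.2939453125), (45.205711364746094, 79.2974853515625), 37.34904479980469), array([[ 329.0212 , -484.48746],
       [ 377.12857, -547.5253 ],
       [ 413.06503, -520.10046],
       [ 364.95767, -457.06256]], dtype=float32))
top (((477.91571044921875, -274.8809814453125), (84.10908508300781, 60.82286071777344), 53.410240173339844), array([[ 428.42972, -290.5199 ],
       [ 477.26584, -326.77527],
       [ 527.40173, -259.24207],
       [ 478.56558, -222.9867 ]], dtype=float32))
scene (((475.1259765625, -277.2696228027344), (80.23728942871094, 57.143821716308594), 54.912261962890625), array([[ 428.68497, -293.67365],
       [ 475.44418, -326.5216 ],
       [ 521.567  , -260.8656 ],
       [ 474.80777, -228.01764]], dtype=float32))
[[ 479.34873189 -219.20357425   15.        ]
 [ 529.21400998 -255.75954914   15.        ]] [[ 441.95600858 -322.79320557    5.        ]]
```

>>> arm_command --targets "0.06 -0.3 -0.7 -0.05 -1;0.06 -0.3 -0.7 -0.05 -1;0.06 -0.24 -0.7 -0.05 -1;0 0 -0.7 0 -1;0 0 -0.7 0 -1;0 0 0 0 -1;0 0 0 0 -1"

```text
t: 3.5
tool_pos: [476.5, -271.1, 55.7]
orientation: [-179.8, -0.0, 54.0]
force: [0.3, 1.0, 1.2]
width: 85.5
grasp_force: 0.0
```

```bash
python3 - <<'E'
from h import *
import pickle
o=get_obs();print(o["tool_pos"],o["orientation"],o["force"])
d=cap("wrist"); pickle.dump(d,open("w2.pkl","wb"));save(d,"w2.png",s=1.4)
for t in ["board","tab"]:
    print(t,[(np.round(r["point"],1).tolist(),round(r["score"],2)) for r in tip_of(t,"wrist")])
print(green(d,17,(478,-275,17)))
E
```

```text
[ 476.48845275 -271.10527962   55.6564933 ] [-1.79758416e+02 -1.97940567e-03  5.39946377e+01] [0.3299375  0.97476535 1.21998267]
board [([477.8, -276.5, 1.5], 0.88), ([330.4, -308.5, -1.4], 0.71)]
tab [([447.1, -317.1, 0.0], 0.63), ([350.3, -256.5, 7.7], 0.55)]
(((476.401611328125, -275.48846435546875), (83.08611297607422, 58.306602478027344), 53.2655143737793), array([[ 428.19046, -291.34494],
       [ 474.9183 , -326.21854],
       [ 524.6128 , -259.632  ],
       [ 477.88492, -224.75839]], dtype=float32))
```

View pics/w2.png

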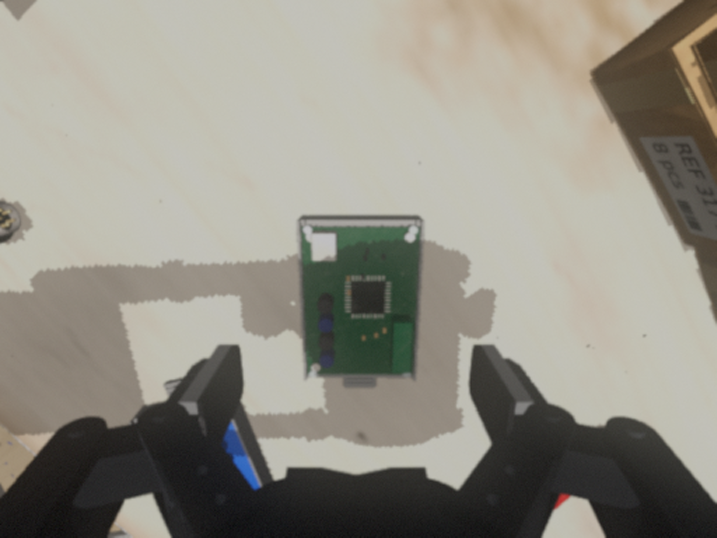

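The board is at (362,300), straight and centred between the fingers. I'll correct by 4 mm in y and descend.

>>> arm_command --targets "0.01 -0.08 -0.3 -0.05 -1;0 0 -0.3 0 -1;0 0 -0.2 0 -1;0 0 -0.1 0 -1;0 0 -0.1 0 -1;0 0 0 0 -1"

```text
t: 4.15
tool_pos: [478.1, -276.7, 6.9]
orientation: [180.0, -0.0, 53.6]
force: [0.1, 0.5, -0.3]
width: 85.6
grasp_force: 0.0
```

>>> arm_command --targets "0 0 -0.03 0 -1;0 0 0 0 0;0 0 0 0 1;0 0 0 0 1;0 0 0 0 1;0 0 0 0 1" --grip_force 40

```text
t: 4.65
tool_pos: [478.2, -276.9, 5.6]
orientation: [180.0, -0.0, 53.6]
force: [-0.1, -0.6, 0.2]
width: 25.5
grasp_force: 0.0
```

```bash
python3 - <<'E'
from h import *
import pickle
o=get_obs();print(o["tool_pos"],o["width"],o["grasp_force"],o["force"])
d=cap("wrist"); e=cap("scene")
a=cv2.resize(d["pixels"],(533,400));b=cv2.resize(e["pixels"][210:300,280:350],(260,334),interpolation=2)
b=cv2.copyMakeBorder(b,0,66,0,0,0);cv2.imwrite("pics/w3.png",np.hstack([a,b])[:,:,::-1])
print(green(d,17,(478,-275,17)))
E
```

```text
[ 478.16104703 -276.87484811    5.61354432] 25.515922159771225 0.0 [-0.05646862 -0.64803677  0.20587713]
(((475.6983337402344, -275.6424560546875), (84.80146789550781, 58.48835754394531), 52.95993423461914), array([[ 426.81412, -291.87143],
       [ 473.5004 , -327.10324],
       [ 524.5825 , -259.41348],
       [ 477.89627, -224.18167]], dtype=float32))
```

View pics/w3.png

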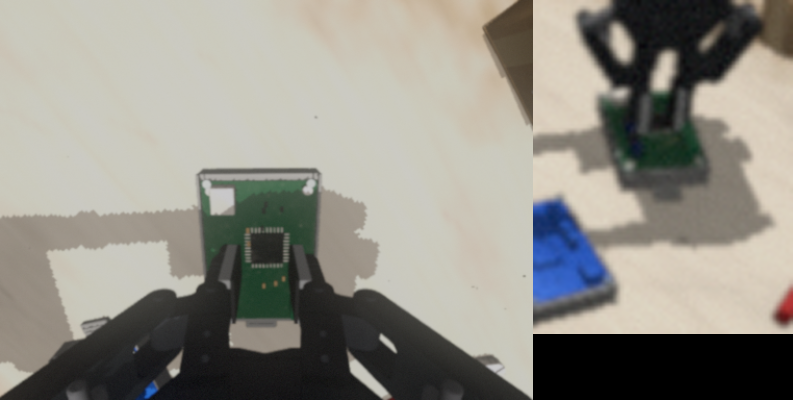

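The board has not moved. In the wrist view the pads (237,250 and 294,250) have closed above it, so the fingertips are higher than the TCP reading suggests. I'll measure the tip height before reopening.

```bash
python3 - <<'E'
from h import *
d=cap("wrist"); o=get_obs(); k,D=K(d); print(k,D, np.round(d["extrinsics"],3))
t=o["tool_pos"]; a=np.radians(53.6-90); y=np.array([np.cos(a),np.sin(a),0])
for z in (0,10,20,30,40):
    P=[[*(t[:2]+s*12.75*y[:2]),z] for s in (-1,1)]; P+=[[*(t[:2]+s*12.75*y[:2]+11*np.array([-y[1],y[0]])),z] for s in (-1,1)]
    print(z,np.round(w2px(d,P)*533/512).tolist())
cv2.imwrite("pics/w4.png",cv2.resize(d["pixels"][200:340,170:340,::-1],None,fx=4,fy=4,interpolation=2))
E
```

```text
[[281.99440923   0.         254.02048249]
 [  0.         281.99440923 194.57238507]
 [  0.           0.           1.        ]] [-0.04381409  0.          0.          0.          0.        ] [[ 8.04000e-01 -5.67000e-01 -1.81000e-01  5.23781e+02]
 [-5.95000e-01 -7.66000e-01 -2.44000e-01 -2.15198e+02]
 [-0.00000e+00  3.03000e-01 -9.53000e-01  1.62854e+02]
 [ 0.00000e+00  0.00000e+00  0.00000e+00  1.00000e+00]]
0 [[243.0, 242.0], [285.0, 241.0], [243.0, 225.0], [286.0, 225.0]]
10 [[242.0, 249.0], [286.0, 249.0], [242.0, 231.0], [287.0, 231.0]]
20 [[241.0, 257.0], [288.0, 257.0], [240.0, 239.0], [288.0, 239.0]]
30 [[239.0, 267.0], [289.0, 267.0], [239.0, 247.0], [290.0, 247.0]]
40 [[238.0, 277.0], [291.0, 277.0], [237.0, 257.0], [292.0, 257.0]]
```

View pics/w4.png

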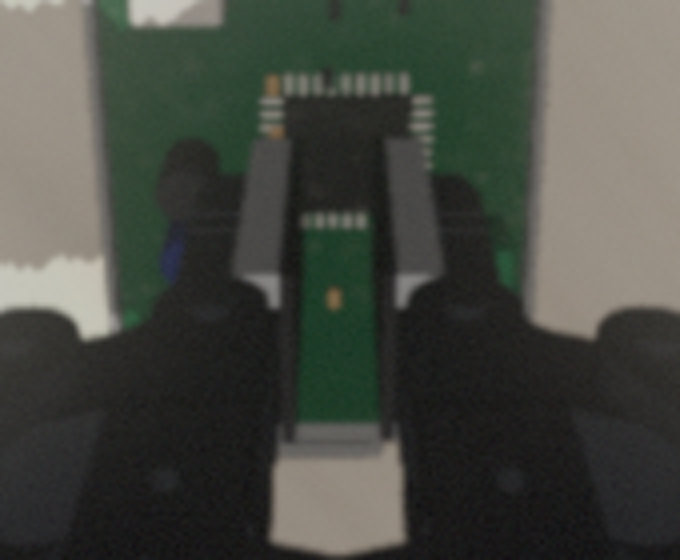

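The tips really stand about 20–25 mm above the reported TCP height, as both w2 (opening against depth) and this crop (gap at x 290–386, tip at y 137) show. The board also lies about 2 mm to the left. I'll reopen, centre and descend in steps, watching the force.

>>> arm_command --targets "0 0 0 0 -1;0 0 0 0 -1;0 0 0 0 -1;0 0 0 0 -1;0 0 0 0 -1;-0.04 0.02 0 0 -1;0 0 0 0 -1"

```text
t: 5.38
tool_pos: [475.8, -275.7, 5.3]
orientation: [-180.0, 0.0, 53.6]
force: [-0.2, 0.2, 0.6]
width: 84.8
grasp_force: 0.0
```

>>> arm_command --targets "0 0 -0.1 0 -1;0 0 -0.1 0 -1;0 0 0 0 -1"

```text
t: 5.63
tool_pos: [475.3, -275.3, -6.3]
orientation: [-179.9, 0.0, 53.6]
force: [-0.1, 1.4, 0.3]
width: 85.5
grasp_force: 0.0
```

>>> arm_command --targets "0 0 -0.1 0 -1;0 0 -0.06 0 -1;0 0 0 0 -1;0 0 0 0 1;0 0 0 0 1;0 0 0 0 1;0 0 0 0 1"

```text
t: 6.22
tool_pos: [476.4, -276.0, -12.1]
orientation: [179.9, -0.0, 53.6]
force: [-0.3, -0.1, 0.3]
width: 62.6
grasp_force: 44.7
```

>>> arm_command --targets "0 0 0 0 -1;0 0 0 0 -1;0 0 0 0 -1;0 0 -0.06 0 -1;0 0 -0.06 0 -1;0 0 0 0 -1;0 0 0 0 1;0 0 0 0 1;0 0 0 0 1;0 0 0 0 1"

```text
t: 7.05
tool_pos: [476.2, -275.9, -18.4]
orientation: [180.0, -0.0, 53.6]
force: [0.3, -0.1, 0.6]
width: 62.8
grasp_force: 45.7
```

>>> arm_command --targets "0 0 0.3 0 1;0 0 0.6 0 1;0 0 0.6 0 1;0.1 0.5 0.5 0.7 1;0.1 0.7 0.4 0.8 1;0.1 0.7 0.3 0.8 1;0.1 0.7 0.1 0.8 1;0.1 0.7 0 0.8 1;0.1 0.7 0 0.8 1;0.1 0.5 0 0.6 1"

```text
t: 7.88
tool_pos: [510.9, -48.0, 121.4]
orientation: [180.0, -0.1, 90.3]
force: [0.3, 0.4, -1.7]
width: 63.1
grasp_force: 45.4
```

```bash
python3 - <<'E'
from h import *
import pickle
d=cap("wrist"); pickle.dump(d,open("w5.pkl","wb"));save(d,"w5.png",s=1.5)
o=get_obs();print(o["tool_pos"],o["orientation"],o["force"],o["width"],o["grasp_force"])
for t in ["board","tab","nest","tab_stop","hinge","fixture"]:
    print(t,[(np.round(r["point"],1).tolist(),round(r["score"],2)) for r in tip_of(t,"wrist")])
E
```

```text
[511.56438713 -44.47640947 121.22625857] [179.9701071   -0.22730343  90.71432734] [-0.41708547  3.13101785 -1.9338807 ] 62.929194969692944 45.4374235868454
board [([511.2, -48.8, 140.9], 0.8), ([328.2, -309.2, 1.0], 0.6)]
tab [([352.9, -260.2, 7.2], 0.85), ([508.6, -97.6, 143.0], 0.84)]
nest [([518.1, 72.2, 56.4], 0.72)]
tab_stop []
hinge []
fixture [([514.9, 71.9, 1.4], 0.55), ([512.9, -50.0, 142.5], 0.29)]
```

View pics/w5.png

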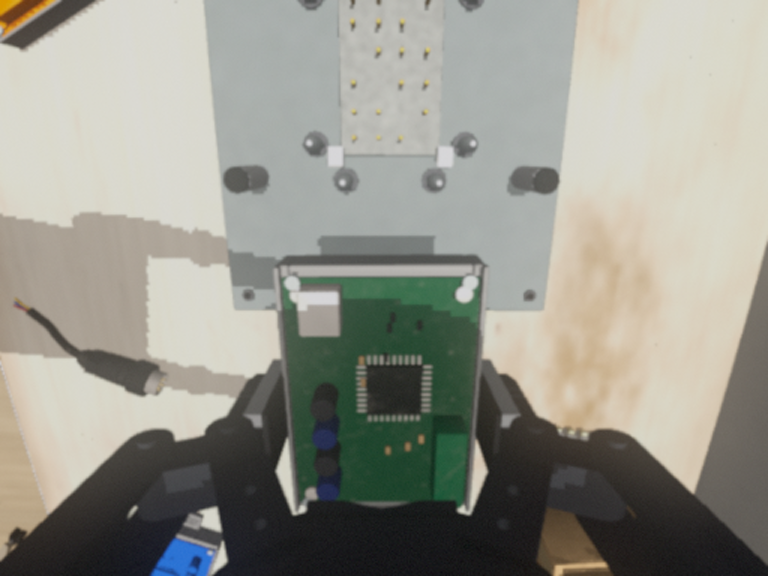

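The board is held squarely at (383,385). The nest shows the front pins at (345,181) and (436,181), the outer pins at (315,143) and (466,143), the posts at (236,180) and (545,180), and the plate's front corners at (235,310) and (545,310).

```bash
python3 - <<'E'
from h import *
import pickle
d=pickle.load(open("w5.pkl","rb"))
for n,uv,z in [("pins tops",[(345,179),(436,179),(314,141),(467,141)],71),("posts top",[(234,180),(548,180)],87),("plate corners",[(235,310),(545,310)],50),
  ("white pads",[(335,156),(445,156)],54),("board far corners",[(280,262),(485,262)],139.6+15),("board far low?",[(276,257),(487,257)],139.6+0)]:
    print(n,np.round(px2w(d,np.array(uv)/1.5,z),1).tolist())
print(green(d,140+17,(511,-46,157)))
T=pickle.load(open("top.pkl","rb"))
t=np.array([(348,254),(349,321),(387,242),(387,335)])/1.5
print(np.round(px2w(T,np.array([(387,244),(384,335)])/1.5,50),1).tolist())
E
```

```text
pins tops [[492.8, 19.1, 71.0], [536.2, 19.3, 71.0], [478.7, 36.3, 71.0], [550.0, 36.7, 71.0]]
posts top [[444.9, 19.4, 87.0], [584.0, 20.2, 87.0]]
plate corners [[425.9, -55.4, 50.0], [605.4, -54.5, 50.0]]
white pads [[486.5, 29.7, 54.0], [542.5, 30.0, 54.0]]
board far corners [[479.5, -1.4, 154.6], [541.5, -1.1, 154.6]]
board far low? [[474.6, -3.4, 139.6], [545.8, -3.0, 139.6]]
(((510.4601745605469, -54.41829299926758), (59.60258865356445, 97.91344451904297), 0.375152051448822), array([[ 480.33896  ,   -5.6577463],
       [ 480.98007  , -103.56909  ],
       [ 540.5814   , -103.17884  ],
       [ 539.9403   ,   -5.267494 ]], dtype=float32))
[[609.8, -55.5, 50.0], [422.9, -60.0, 50.0]]
```

>>> arm_command --targets "0.06 0 0 -0.02 1;0 0 0 0 1;0 0 0 0 1;0 0 0 0 1"

```text
t: 8.57
tool_pos: [514.0, -51.3, 121.3]
orientation: [-180.0, 0.0, 89.8]
force: [0.4, 0.0, -1.8]
width: 62.8
grasp_force: 45.4
```

```bash
cat > m.py <<'E'
from h import *
import pickle
def meas():
    d0=pickle.load(open("w5.pkl","rb")); d=cap("wrist"); o=get_obs()
    print(np.round(o["tool_pos"],1),np.round(o["orientation"],1),np.round(o["force"],1))
    g0,g=[cv2.cvtColor(x["pixels"],cv2.COLOR_RGB2GRAY) for x in (d0,d)]
    for n,uv,z,X,Y in [("p1",(345,179),71,-52,23),("p2",(436,179),71,-52,-23),("p3",(314,141),71,-34,38),("p4",(467,141),71,-34,-38),
        ("post1",(234,180),87,-50,69),("post2",(548,180),87,-50,-69),("pad1",(335,156),54,0,0),("pad2",(445,156),54,0,0)]:
        u=np.array(uv)/1.5; W=px2w(d0,[u],z); e=w2px(d,W)[0]; i=np.round(u).astype(int); r=10;R=24
        t=g0[i[1]-r:i[1]+r+1,i[0]-r:i[0]+r+1]; j=np.round(e).astype(int); y0,x0=max(0,j[1]-R),max(0,j[0]-R)
        s=g[y0:j[1]+R,x0:j[0]+R]; m=cv2.matchTemplate(s,t,cv2.TM_CCOEFF_NORMED); _,v,_,l=cv2.minMaxLoc(m)
        p=np.array([x0+l[0]+r,y0+l[1]+r])+u-i; w=px2w(d,[p],z)[0]; print(n,round(v,2),np.round(w,1),"centre",np.round([w[0]+Y,w[1]-X],1))
    return d
E
python3 - <<'E'
from m import *
d=meas(); pickle.dump(d,open("w6.pkl","wb"))
print([(np.round(r["point"],1).tolist(),round(r["score"],2)) for t in ("nest","board") for r in tip_of(t,"wrist")])
E
```

```text
[514.  -51.2 121.3] [-180.     0.    89.8] [ 0.2  0.  -1.4]
p1 0.98 [493.1  18.7  71. ] centre [516.1  70.7]
p2 0.98 [536.3  19.3  71. ] centre [513.3  71.3]
p3 0.98 [478.6  36.   71. ] centre [516.6  70. ]
p4 0.98 [550.2  36.3  71. ] centre [512.2  70.3]
post1 0.99 [445.   19.3  87. ] centre [514.   69.3]
post2 0.99 [583.9  20.   87. ] centre [514.9  70. ]
pad1 0.98 [486.7  29.5  54. ] centre [486.7  29.5]
pad2 1.0 [542.4  30.   54. ] centre [542.4  30. ]
[([516.4, 73.7, 55.3], 0.69), ([513.4, -47.6, 143.0], 0.67), ([331.4, -307.6, -0.3], 0.66)]
```

```bash
python3 - <<'E'
from m import *
d=pickle.load(open("w6.pkl","rb")); im=d["pixels"]; g=cv2.cvtColor(im,cv2.COLOR_RGB2GRAY)
print("col profile", g[160:200,255].tolist()); print("col2", g[160:200,235].tolist())
r=int(330/1.5); print("row",g[r,175:200].tolist(),g[r,310:335].tolist())
for z in (150,155,160): print(z,np.round(px2w(d,np.array([(280,264),(485,264),(286,330),(484,330)])/1.5,z),1).tolist())
# tab/near end not visible; chip centre for reference
d1=pickle.load(open("w2.pkl","rb")); # bench reference: top edge rows at w2 (1.4 scale) 
print(np.round(px2w(d1,np.array([(299,216),(424,216)])/1.4,15),1).tolist(), np.round(px2w(d1,np.array([(368,297)])/1.4,18),1).tolist(), np.round(px2w(d,np.array([(394,390)])/1.5,139.7+18),1).tolist())
E
```

```text
col profile [122, 122, 120, 121, 121, 120, 120, 121, 119, 109, 90, 79, 79, 80, 79, 85, 116, 157, 178, 181, 178, 176, 166, 133, 93, 86, 91, 94, 94, 96, 95, 96, 95, 93, 93, 90, 84, 80, 80, 77]
col2 [124, 124, 121, 120, 121, 122, 121, 122, 119, 109, 90, 80, 81, 80, 81, 87, 114, 156, 176, 179, 179, 177, 168, 134, 95, 89, 94, 95, 95, 98, 98, 96, 95, 95, 95, 91, 80, 73, 72, 74]
row [210, 210, 209, 209, 209, 209, 209, 211, 210, 203, 181, 143, 123, 110, 89, 86, 84, 84, 83, 85, 84, 83, 82, 95, 126] [75, 76, 76, 78, 78, 76, 79, 82, 85, 110, 146, 163, 175, 197, 209, 212, 211, 209, 208, 207, 207, 208, 208, 208, 209]
150 [[482.0, -6.1, 150.0], [546.3, -6.4, 150.0], [482.2, -28.5, 150.0], [547.5, -28.8, 150.0]]
155 [[483.2, -4.9, 155.0], [545.0, -5.1, 155.0], [483.5, -26.4, 155.0], [546.2, -26.6, 155.0]]
160 [[484.4, -3.6, 160.0], [543.7, -3.9, 160.0], [484.7, -24.3, 160.0], [544.9, -24.5, 160.0]]
[[478.9, -219.0, 15.0], [529.9, -256.1, 15.0]] [[482.2, -274.1, 18.0]] [[517.7, -46.4, 157.7]]
```

>>> arm_command --targets "0.01 0.4 0 0.06 1;0 0.7 0 0 1;0 0.7 0 0 1;0 0.5 0 0 1;0 0.13 0 0 1;0 0 0 0 1;0 0 0 0 1"

```text
t: 9.3
tool_pos: [514.6, 70.4, 121.4]
orientation: [-180.0, 0.0, 90.3]
force: [0.1, 0.0, -1.4]
width: 63.0
grasp_force: 45.4
```

```bash
python3 - <<'E'
from m import *
d=cap("wrist"); o=get_obs(); print(np.round(o["tool_pos"],1),np.round(o["orientation"],1),np.round(o["force"],1))
e=cap("scene"); pickle.dump((d,e),open("we.pkl","wb"))
a=cv2.resize(d["pixels"],(533,400));b=cv2.resize(e["pixels"][70:220,180:300],(266,333),interpolation=2)
b=cv2.copyMakeBorder(b,0,67,0,0,0);cv2.imwrite("pics/w7.png",np.hstack([a,b])[:,:,::-1])
E
```

```text
[514.6  69.8 121.4] [-180.     0.    90.3] [-0.1 -0.5 -0.8]
```

View pics/w7.png

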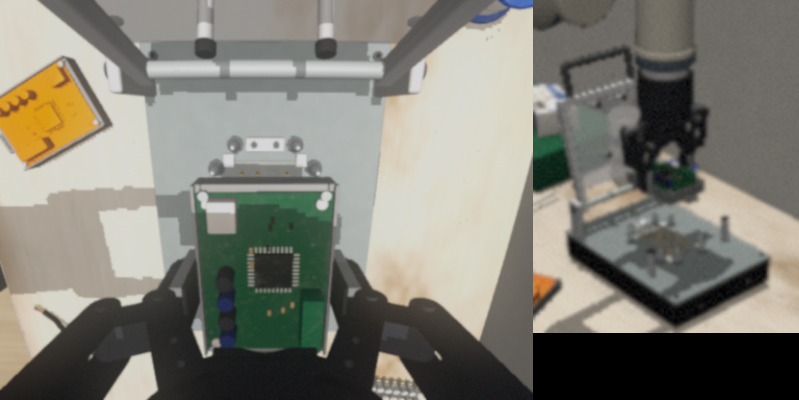

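The board hangs over the nest. The rear pins are at (234,145) and (299,145), the white tab stop is at (267,145), and the lid and pushers are clear of the gripper in the scene view.

```bash
python3 - <<'E'
from m import *
d,e=pickle.load(open("we.pkl","rb")); s=512/533
for z in (60,66,72): print(z,np.round(px2w(d,np.array([(234,145),(299,145),(216,167),(314,167)])*s,z),1).tolist())
print(np.round(px2w(d,np.array([(267,145)])*s,62),1), "hingebar",np.round(px2w(d,np.array([(148,69),(384,69)])*s,95),1).tolist())
print("board edge",np.round(px2w(d,np.array([(195,187),(335,187)])*s,154.7),1).tolist(), np.round(px2w(d,np.array([(192,180),(338,180)])*s,139.7),1).tolist())
E
```

```text
60 [[491.3, 122.0, 60.0], [539.2, 122.2, 60.0], [477.3, 105.5, 60.0], [551.2, 105.8, 60.0]]
66 [[491.9, 122.7, 66.0], [538.5, 122.9, 66.0], [478.3, 106.6, 66.0], [550.2, 107.0, 66.0]]
72 [[492.5, 123.4, 72.0], [537.8, 123.6, 72.0], [479.3, 107.8, 72.0], [549.1, 108.1, 72.0]]
[[515.6 122.3  62. ]] hingebar [[445.8, 170.0, 95.0], [583.1, 170.6, 95.0]]
board edge [[483.4, 114.8, 154.7], [544.6, 115.0, 154.7]] [[478.5, 114.3, 139.7], [549.5, 114.7, 139.7]]
```

>>> arm_command --targets "0 0.01 -0.3 0 1;0 0 -0.4 0 1;0 0 -0.4 0 1;0 0 -0.1 0 1;0 0 0 0 1"

```text
t: 9.82
tool_pos: [513.3, 70.0, 59.3]
orientation: [-179.8, 0.0, 90.2]
force: [0.2, -0.0, -1.2]
width: 63.1
grasp_force: 45.4
```

>>> arm_command --targets "0 0 -0.1 0 1;0 0 -0.1 0 1;0 0 -0.1 0 1;0 0 0 0 1"

```text
t: 10.15
tool_pos: [514.4, 71.1, 45.8]
orientation: [-180.0, 0.0, 90.3]
force: [-1.2, 0.2, -1.8]
width: 63.1
grasp_force: 45.4
```

>>> arm_command --targets "0 0 -0.08 0 1;0 0 -0.06 0 1;0 0 0 0 1;0 0 0 0 1"

```text
t: 10.48
tool_pos: [514.4, 71.2, 39.2]
orientation: [-180.0, 0.0, 90.3]
force: [-0.1, 0.5, -2.1]
width: 63.0
grasp_force: 45.4
```

>>> arm_command --targets "0 0 -0.04 0 1;0 0 -0.02 0 1;0 0 0 0 1"

```text
t: 10.73
tool_pos: [514.4, 71.2, 36.2]
orientation: [-180.0, 0.0, 90.3]
force: [0.4, 0.1, -1.4]
width: 62.9
grasp_force: 45.4
```

>>> arm_command --targets "0 0 -0.02 0 1;0 0 0 0 1"

```text
t: 10.9
tool_pos: [514.7, 71.2, 35.6]
orientation: [180.0, -0.0, 90.3]
force: [0.3, 0.5, -1.2]
width: 62.9
grasp_force: 45.4
```

>>> arm_command --targets "0 0 -0.02 0 1;0 0 0 0 1"

```text
t: 11.07
tool_pos: [514.7, 71.2, 35.5]
orientation: [180.0, -0.0, 90.3]
force: [-3.1, -0.2, 4.6]
width: 62.8
grasp_force: 46.1
```

>>> arm_command --targets "0 0 -0.02 0 1;0 0 0 0 1"

```text
t: 11.23
tool_pos: [514.8, 71.2, 35.5]
orientation: [179.9, -0.0, 90.3]
force: [-4.8, -0.0, 9.4]
width: 62.7
grasp_force: 46.7
```

Contact comes at exactly the seat height. I'll relax the push, let go, rise and check.

>>> arm_command --targets "0 0 0.02 0 1;0 0 0 0 -1;0 0 0 0 -1;0 0 0 0 -1;0 0 0 0 -1;0 0 0.3 0 -1;0 0 0.5 0 -1;0 0 0.5 0 -1;0 -0.4 0.4 0 -1;0 -0.6 0 0 -1"

```text
t: 12.07
tool_pos: [516.8, 22.4, 124.8]
orientation: [179.5, -0.0, 90.5]
force: [1.2, -0.3, 0.6]
width: 85.2
grasp_force: 0.0
```

>>> arm_command --targets "0 -0.6 0 0 -1;0 -0.4 0 0 -1;0 0 0 0 -1;0 0 0 0 -1"

```text
t: 12.4
tool_pos: [514.5, -29.5, 119.1]
orientation: [-180.0, -0.0, 90.1]
force: [0.1, 0.6, 0.8]
width: 85.3
grasp_force: 0.0
```

```bash
python3 - <<'E'
from m import *
d=cap("wrist"); o=get_obs(); print(np.round(o["tool_pos"],1),np.round(o["orientation"],1),np.round(o["force"],1))
for t in ["board","tab","nest","hinge","handle_bar","fixture"]:
    print(t,[(np.round(r["point"],1).tolist(),round(r["score"],2)) for r in tip_of(t,"wrist")])
e=cap("scene")
for t in ["handle_bar","hinge","board"]: print(t,[(np.round(r["point"],1).tolist(),round(r["score"],2)) for r in tip_of(t,"scene")])
r=green(d,71,(514.5,70.5,71)); print(r)
a=cv2.resize(d["pixels"],(533,400));b=cv2.resize(e["pixels"][70:220,180:300],(266,333),interpolation=2)
b=cv2.copyMakeBorder(b,0,67,0,0,0);cv2.imwrite("pics/w8.png",np.hstack([a,b])[:,:,::-1]); pickle.dump((d,e),open("we2.pkl","wb"))
E
```

```text
[514.5 -28.7 119.1] [-180.    -0.    90.2] [ 0.7 -0.3 -0.2]
board [([516.5, 75.3, 54.8], 0.64), ([515.4, 20.9, 53.6], 0.19)]
tab [([350.5, -257.0, 5.7], 0.88), ([516.1, 19.9, 54.9], 0.69)]
nest []
hinge []
handle_bar []
fixture []
handle_bar [([510.4, 219.5, 288.5], 0.81)]
hinge [([513.2, 168.8, 95.8], 0.67), ([428.7, 352.7, -1.6], 0.62)]
board [([514.5, 68.7, 55.8], 0.91), ([330.3, -309.2, 3.3], 0.7), ([320.8, 142.7, -1.1], 0.58)]
(((514.3934326171875, 71.06694030761719), (59.58694076538086, 82.94054412841797), 0.25724443793296814), array([[484.41403 , 112.40302 ],
       [484.78647 ,  29.463324],
       [544.3728  ,  29.730858],
       [544.00037 , 112.670555]], dtype=float32))
```

View pics/w8.png

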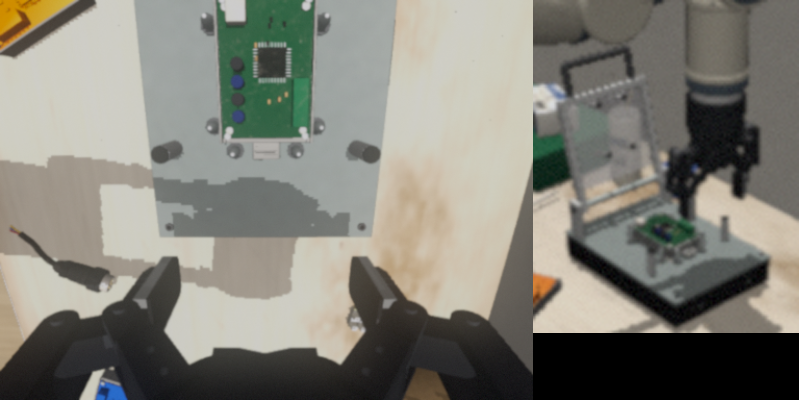

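The board lies flat between the pins: its green outline centres at (514.4, 71.1) against nest (514.5, 70.4), with the tab at (265,151) towards the front, and the scene view shows the lid still back. Next is the bar, expected at y 222, z 288 with the jaws along y.

>>> arm_command --targets "0 0 0.5 1 -1;0 0 0.7 1 -1;0 0 0.7 1 -1;0 0 0.7 1 -1;0 0 0.7 1 -1;0 0 0.7 1 -1;0 0.4 0.2 1 -1;0 0.7 0 1 -1;0 0.7 0 1 -1;0 0.7 0 1 -1" --grip_force 60

```text
t: 13.78
tool_pos: [514.6, 97.3, 329.9]
orientation: [180.0, 0.1, 159.3]
force: [0.5, -0.0, -1.6]
width: 85.3
grasp_force: 0.0
```

>>> arm_command --targets "0 0.7 0 1 -1;0 0.7 0 1 -1;0 0.7 0 1 -1;0 0.4 0 0.1 -1;0 0 0 0 -1;0 0 0 0 -1"

```text
t: 14.28
tool_pos: [514.3, 222.1, 328.9]
orientation: [-180.0, -0.0, -179.6]
force: [-0.0, -0.6, 0.3]
width: 85.3
grasp_force: 0.0
```

```bash
python3 - <<'E'
from m import *
o=get_obs(); print(np.round(o["tool_pos"],1),np.round(o["orientation"],1),np.round(o["force"],1),o["qpos"].round())
for c in ["wrist","scene","top"]:
    d=cap(c)
    for t in ["handle_bar","hinge"]: print(c,t,[(np.round(r["point"],1).tolist(),round(r["score"],2)) for r in tip_of(t,c)])
    if c=="wrist": pickle.dump(d,open("wb.pkl","wb")); print(np.round(d["extrinsics"],2))
E
```

```text
[514.3 222.1 328.9] [-180.    -0.  -179.6] [-0.  -0.6  0.3] [ 20.   2.  62.  -0. 116. -71.]
wrist handle_bar [([512.0, 222.5, 286.5], 0.74)]
wrist hinge [([518.9, 168.6, 94.8], 0.7)]
[[-1.0000e-02  9.5000e-01  3.0000e-01  4.3603e+02]
 [ 1.0000e+00  1.0000e-02  0.0000e+00  2.2058e+02]
 [ 0.0000e+00  3.0000e-01 -9.5000e-01  4.8637e+02]
 [ 0.0000e+00  0.0000e+00  0.0000e+00  1.0000e+00]]
scene handle_bar [([514.8, 222.8, 286.1], 0.76)]
scene hinge [([513.5, 168.7, 94.6], 0.96)]
top handle_bar [([510.2, 220.8, 287.9], 0.85)]
top hinge [([516.0, 172.7, 96.5], 0.94), ([515.6, 68.2, 55.1], 0.41)]
```

The bar is confirmed at (513, 222, 287), centred under the jaws. Descend.

>>> arm_command --targets "0 0 -0.5 0 -1;0 0 -0.5 0 -1;0 0 -0.3 0 -1;0 0 -0.16 0 -1;0 0 0 0 -1"

```text
t: 15.15
tool_pos: [514.0, 220.8, 254.1]
orientation: [-179.9, -0.2, -179.7]
force: [-0.7, 0.0, -0.0]
width: 85.0
grasp_force: 0.0
```

>>> arm_command --targets "0 0 0 0 0.3;0 0 0 0 0.6;0 0 0 0 1;0 0 0 0 1;0 0 0 0 1;0 0 0 0 1"

```text
t: 15.65
tool_pos: [514.7, 221.3, 256.9]
orientation: [180.0, 0.0, -179.6]
force: [0.4, 4.7, 2.6]
width: 12.3
grasp_force: 2.2
```

>>> arm_command --targets "0 0 0 0 1;0 0 0 0 1"

```text
t: 15.82
tool_pos: [514.7, 221.5, 257.0]
orientation: [180.0, 0.1, -179.6]
force: [-0.1, 1.7, 3.0]
width: 10.1
grasp_force: 58.4
```

Bar gripped. I'll bring the lid along its arc (radius 200 about y 170.2, z 95), checking on the way.

>>> arm_command --targets "0 -0.13 0.03 0 1;0 -0.13 0.03 0 1;0 -0.26 0.04 0 1;0 -0.26 0.02 0 1;0 -0.26 0.01 0 1;0 -0.26 -0.01 0 1;0 0 0 0 1"

```text
t: 16.4
tool_pos: [515.0, 153.3, 263.6]
orientation: [-179.9, 0.1, -179.8]
force: [1.2, -0.6, 6.5]
width: 9.6
grasp_force: 62.2
```

```bash
python3 - <<'E'
from m import *
o=get_obs(); print(np.round(o["tool_pos"],1),np.round(o["force"],1),o["width"],o["grasp_force"])
for c in ["scene","top"]:
    d=cap(c)
    for t in ["handle_bar","board"]: print(c,t,[(np.round(r["point"],1).tolist(),round(r["score"],2)) for r in tip_of(t,c)][:2])
E
```

```text
[515.  153.3 263.6] [ 1.2 -0.6  6.5] 9.646416367660008 62.24274158477783
scene handle_bar [([515.8, 153.6, 292.6], 0.9)]
scene board [([319.9, 150.0, -0.1], 0.75), ([328.5, -305.9, 2.8], 0.68)]
top handle_bar [([513.5, 154.0, 297.4], 0.52)]
top board [([327.8, -304.6, 0.5], 0.92), ([516.9, 68.1, 52.8], 0.73)]
```

>>> arm_command --targets "0 -0.25 -0.02 0 1;0 -0.25 -0.05 0 1;0 -0.25 -0.06 0 1;0 -0.24 -0.08 0 1;0 -0.24 -0.09 0 1;0 -0.23 -0.11 0 1;0 0 0 0 1"

```text
t: 17.28
tool_pos: [515.1, 79.9, 240.4]
orientation: [-179.8, 0.0, -179.9]
force: [6.0, -1.2, 2.4]
width: 9.7
grasp_force: 65.1
```

>>> arm_command --targets "0 -0.22 -0.11 0 1;0 -0.22 -0.13 0 1;0 -0.21 -0.14 0 1;0 -0.19 -0.16 0 1;0 -0.18 -0.16 0 1;0 0 0 0 1;0 0 0 0 1;0 0 0 0 1"

```text
t: 17.95
tool_pos: [515.1, 30.7, 205.6]
orientation: [-180.0, 0.0, -179.7]
force: [8.0, -1.3, 0.0]
width: 9.9
grasp_force: 64.0
```

```bash
python3 - <<'E'
from m import *
o=get_obs(); print(np.round(o["tool_pos"],1),np.round(o["force"],1),o["width"],o["grasp_force"])
for c in ["scene","top","wrist"]:
    d=cap(c)
    for t in ["handle_bar","board","hinge"]: print(c,t,[(np.round(r["point"],1).tolist(),round(r["score"],2)) for r in tip_of(t,c)][:3])
E
```

```text
[515.1  30.7 205.6] [ 8.  -1.3  0. ] 9.88832104744158 63.985129594802856
scene handle_bar [([518.1, 20.8, 58.0], 0.54)]
scene board [([514.0, 72.6, 51.4], 0.94), ([318.9, 143.8, 1.3], 0.72), ([325.2, -311.0, 1.2], 0.62)]
scene hinge [([516.4, 170.4, 95.6], 0.97)]
top handle_bar [([510.3, 30.1, 241.0], 0.84)]
top board [([327.0, -309.7, 3.0], 0.97), ([516.3, 69.2, 56.4], 0.71), ([316.8, 144.9, 0.6], 0.57)]
top hinge [([514.3, 170.8, 92.0], 0.75)]
wrist handle_bar [([514.6, 30.9, 239.5], 0.8)]
wrist board [([517.0, 73.1, 55.1], 0.92)]
wrist hinge [([518.5, 169.7, 97.4], 0.91)]
```

The lid stands at about 0.80 rad (bar seen at y 31, z 240), still and gripped, and the board is still in the nest. Handing in.

```bash
python3 -c "
from station import *
print(get_obs()['joint_vel']); print(hand_in())"
```

```text
[-0.0121715  -0.05452649 -0.03891487 -0.04012258 -0.07409702  0.13360685]
the job is handed in; nothing more can be done
None
```

The job is handed in, with no verdict shown: the board measured flat in the nest with its tab away from the hinge, and the arm is holding the lid still at about 46 degrees (0.80 rad); I touched nothing else on the bench.

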